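# Close a loaded glaze mill and hold its run dial at the third click

## Task

The porcelain jar of the glaze mill is loaded: put its lid on, swing the hold-down arm over until it clamps the lid, and only then turn the spring-return run dial clockwise past the first and second clicks to the third (red dot). Finish while still holding the dial there, since it springs back to zero as soon as it is let go; leave the tumbler, the bowl and the loop tool as they are.

Things in the scene. Friction and masses are not known exactly. Their poses are not given: they have to be found in the camera images.
- mill: Vibratory glaze mill, fixed: red housing, white deck, 246 (x) x 306 (y) mm, deck top 75 mm above the bench. Origin: centre of underside; x points to its back, away from the operator, y left, z up. On the deck's left a sprung plate (top at 93 mm) carries the jar and, behind it, the steel post of the hold-down arm (46 mm wide, 215 mm high). The dial is on the right at the front.
- jar_rim (a point): Centre of the jar's mouth, in the plane of its rim, 157 mm above the bench; axes as the mill's. The white porcelain jar is fixed in its seat, outer diameter 104 mm, mouth diameter 80 mm, inside depth 52 mm, and holds grinding balls well below the rim.
- lid: Loose porcelain lid, 0.18 to 0.36 kg, upright on the bench left or right of the mill. Origin: centre of its underside, z up. From below: step of diameter 75 mm, 7 mm high (2.5 mm play all round in the jar's mouth), disc of diameter 104 mm up to 16 mm, round grip knob of diameter 26 mm from 16 to 36 mm. Home on the jar the disc rests on the rim: origin 7 mm below jar_rim.
- clamp (a joint): Hold-down arm's angle about its level hinge, rad. 0: open, leaning back from the jar against its stop (start). Grows as it swings over and down; at 2.0 it is level, its pad just touching the knob of a lid that is home (no lid: drops to 2.15). An over-centre strut holds it open up to about 0.9 and presses it down beyond; it takes up to 6 N at the grip; clamped it presses with about 10 N.
- clamp_hinge (a point): Middle of the hold-down arm's hinge, on the mill 70 mm behind the jar's axis, 204 mm above the bench; axes as the mill's, the hinge lies along y. At clamp angle q the grip is 135 mm from the hinge, at -135 cos(2 - q) in the mill's x and +135 sin(2 - q) in z: it swings up over the hinge and down in front of the jar.
- clamp_grip (a point): Centre of the black cross grip at the free end of the hold-down arm: a cylinder of diameter 26 mm, 36 mm long along the hinge's direction (the mill's y), with flat ends. The arm is a steel bar 22 mm wide, 8 mm thick, the rod next to the grip 9 mm thick. The rubber pad, diameter 26 mm, hangs half-way along the arm.
- dial (a joint): Angle of the black run dial, rad, growing clockwise seen from above. 0 is off (stop), clicks at 0.4, 0.8 and the third at 1.2 (red dot); end stop at 1.3. It returns to 0 from anywhere when let go. Return torque 0.09 Nm at 0 to 0.15 Nm at 1.2, the clicks add or take up to 0.07 Nm.
- dial_axis (a point): Point on the dial's upright axis, fixed to the mill at mid height of the dial's grip bar, 103 mm above the bench; axes as the mill's. At dial angle q the bar points at 0.6 - q rad from the mill's x axis towards its y axis.
- dial_grip (a point): Point in the long end of the dial's grip bar, 30 mm from the axis; its x axis points outward along the bar, z up, and it turns with the dial. The bar is 12 mm thick, 24 mm high (91 to 115 mm above the bench), and runs from 23 mm behind the axis to 43 mm beyond it; below it is a round hub of diameter 50 mm.
- tumbler: Loose bisque tumbler, fragile, diameter 72 mm, 85 mm high, upright on the bench beside the mill, on the side where the lid is not. Origin: centre of its underside.
- bowl: Loose bisque bowl, fragile, diameter 92 mm, 52 mm high, on the bench behind the mill. Origin: centre of its underside.
- loop_tool: Loose trimming tool with wooden handle and wire loop, 157 mm long, 12 mm thick, lying on the bench behind the mill. Origin: about its middle, on the bench; x towards the loop.
There are look-alikes about, which are no part of the job. What is shaped like the lid but turquoise or yellow is not meant.

How it is judged (in metres and radians):
On the way, in this order (a step that is already met when the one before it is completed fails the run):
1. the lid sits home on the jar (horizontal distance between lid and jar_rim below 0.005 m and z of lid in the frame of jar_rim below -0.005 m and angle between lid's own z axis and vertical below 0.06 rad), for 0.2 s.
2. the hold-down arm clamps the lid (value of joint clamp between 1.94 and 2.06 rad and contact force between clamp and lid above 4 N), for 0.2 s.
3. the dial is at its third click and stays there (value of joint dial above 1.1 rad), for 0.5 s.
At the end, for the whole second after the job is handed in: Robot holds the dial beyond 1.1 rad with over 0.5 N; lid home (within 5 mm of the jar's axis, at least 5 mm below the rim, tilt under 0.06 rad); arm within 0.06 rad of level, pressing the lid with over 4 N; tumbler, bowl and loop tool within 20 mm of where they stood (all of step 1 and all of step 2 and value of joint dial above 1.1 rad and velocity of joint dial below 0.3 rad/s and contact force between any of the fingers, the arm and dial above 0.5 N and distance of each of tumbler, bowl, loop_tool from where it was at the start of the episode below 0.02 m); the arm keeps its last pose, push and grip.
It fails at once if the mill was switched on (dial beyond 0.3 rad) before the lid was on and the arm down (value of joint dial above 0.3 rad and (value of joint clamp below 1.9 rad or horizontal distance between lid and jar_rim above 0.01 m)).
It fails at once if the tumbler, the bowl or the loop tool was moved (distance of any of tumbler, bowl, loop_tool from where it was at the start of the episode above 0.03 m or angle between any of tumbler, bowl's own z axis and vertical above 0.4 rad).
It also fails if it takes over 67 s, if anything falls off the work surface, if the arm or the gripper's body presses on something with over 40 N, if the wrist force passes 120 N, or if a joint passes its speed limit or range.

## Robot

A 7-joint arm with a two-finger parallel gripper is mounted at the origin on the work surface. World frame = base frame: x ahead of the robot, y to its left, z up, the work surface at z = 0. Lengths are in mm, angles in rad, forces in N, time in s.
With the tool pointing down it reaches from about 400 to 875 mm from the base axis. Payload 4.4 kg.
Tool frame: the origin (TCP) lies at the very end of the fingers, on their centre line; the grasp point (between the pads) lies 19 mm behind it; z points along the fingers, y is the line along which they close (so a half turn about z gives the same grasp; the last joint's range is limited). The gripper opens to 85 mm and grips with 20 to 120 N. Pads are 22 mm wide; open, the fingers measure 114 mm over their backs; the gripper's body (76 mm by 85 mm) begins 54 mm behind the grasp point. The pads swing forward as they close: fully open they stand 13 mm farther back than shut.
Start: joints at [1.177, 0.628, 0.038, 1.517, -0.027, 0.996, -0.02], TCP at [209.302, -615.394, 231.313] pointing down, gripper open.
Joint ranges: [-3.06, 3.06], [-0.37, 2.12], [-1.25, 1.32], [0.18, 2.47], [-1.1, 4.24], [0.23, 1.98], [-2.94, 2.94]. Speed limits (rad/s): [2.57, 2.57, 3.14, 3.14, 3.14, 3.14, 3.14].

## Interface

Orientations are given as [roll, pitch, yaw] about the fixed x, y, z axes, in that order (R = Rz(yaw) Ry(pitch) Rx(roll)).
In Python, from cell import monitor, viewer, workorder gives the robot as it stands.
- The arm moves only by the tool arm_command, never from a script. Its argument "series" is one flat list of numbers, 5 for each row, row after row: the opening in per cent of the stroke, from 0 (shut) to 100 (fully open), then the shift along the tool's x, y, z in cm, then the turn about the tool's z in degrees. In form: [claw, x, y, z, roll, claw, x, y, z, roll, ...]. A call has exactly 5 rows; each row is the pose to reach, as a shift and turn from the pose commanded when the call began, along the tool's axes at that moment; what a row does not reach only later rows make up. A row lasts 1/12 s, in which the tool goes at most 41.7 mm and 7.16 degrees, less where a joint would pass 70% of its speed; a pose out of reach is approached as far as the arm can. A call with a gripper value outside its range is refused whole. The fingers move at their own pace and stop on an object; the grip force is fixed at half the most. Time passes only in rows, so rows that repeat a pose let the fingers close, or fill a call up. It gives the time, the measured TCP pose, the force, the opening and the grip force at its end, in the units of the state.
- monitor.read_state(): the state, without advancing time (a new reading comes with each control period).
- viewer.get_image(name): name is "scene" or "side" or "wrist"; returns (picture, depth): 400x640x3 uint8, red, green, blue; 400x640 float32, mm along the optical axis (not along the pixel's ray), 0 where there is no reading.
- viewer.camera_model(name): a dict with "mtx" (3x3 intrinsics, pixels), "dist_coeffs" ([k1, k2, p1, p2, k3] as OpenCV has them; the pictures are not rectified), "R" (3x3) and "t" (3): a world point X has camera coordinates R X + t. Camera axes: x right, y down, z forward; pixel columns grow to the right and rows downward; lengths in mm; the calibration is good to about 2 mm. A picture is of the moment at which its call begins: read the wrist's pose just before it. camera_model takes no time and is no camera call; for the wrist camera it gives the pose at the moment of the call.
- workorder.finish_job(): hands the job in; it is judged then, once.
The state is a dict: "clock": time; "qpos": joint angles; "qd": joint speeds; "tau": joint torques, N m; "eef_pos": TCP position; "tool_rot": TCP orientation; "force": force on the tool from outside, world axes, zero at the start; "torque": the same for the moment, N m; "width": finger opening in mm; "gripper_force": force on a finger pad.
Only numpy, scipy, OpenCV 4.12 (cv2) and the standard library are available. Lean on these libraries where they do the work, as an engineer would, in place of code of your own. Each camera call takes 0.05 s, during which the arm holds its last target. There are 200 camera calls.

## Working session

There is one attempt and no reset: what is moved stays moved. The work goes in short steps, Python scripts to look and compute and a tool call to move; the robot and the scene stay as the last step left them, time stands still between calls to the robot, and variables do not carry over. Pictures are saved under pics/ and viewed, at most 10 in all, crops included, and the job is handed in when it is done.

Besides the shell and the picture viewer there is one more tool, called as name(argument=value, ...), one argument or row to a line, values as JSON. arm_command: Moves the arm, as the interface text tells. Its arguments: {"type":"object","properties":{"series":{"type":"array","items":{"type":"number"}}},"required":["series"]}

```bash
mkdir -p pics; ls; cat > h.py <<'E'
import numpy as np, cv2, pickle
from cell import monitor, viewer, workorder
from scipy.spatial.transform import Rotation as Ro
def grab(n):
    m=viewer.camera_model(n); p,d=viewer.get_image(n)
    pickle.dump((m,p,d),open(f'{n}.pkl','wb')); return m,p,d
def load(n): return pickle.load(open(f'{n}.pkl','rb'))
def ray(m,uv):
    u=cv2.undistortPoints(np.array(uv,float).reshape(-1,1,2),np.array(m['mtx']),np.array(m['dist_coeffs']))[:,0]
    R=np.array(m['R']);t=np.array(m['t'])
    return -R.T@t,(np.c_[u,np.ones(len(u))])@R
def onz(m,uv,z):
    o,d=ray(m,uv); return o+d*((z-o[2])/d[:,2])[:,None]
def cloud(m,d):
    v,u=np.mgrid[0:d.shape[0],0:d.shape[1]]
    o,r=ray(m,np.c_[u.ravel(),v.ravel()]); return (o+r*d.ravel()[:,None]).reshape(*d.shape,3)
def save(p,n): cv2.imwrite(f'pics/{n}.png',p[...,::-1])
E
python3 - <<'E'
from h import *
s=monitor.read_state(); print(s)
for n in('scene','side'):
    m,p,d=grab(n); save(p,n+'0'); print(n,-np.array(m['R']).T@np.array(m['t']),np.array(m['R'])[2])
E
```

```text
pics
{'clock': 0.0, 'qpos': array([ 1.17719945,  0.62935023,  0.03846207,  1.51836899, -0.02701633,
        0.99630731, -0.02004711]), 'qd': array([-0.00275759,  0.00187761,  0.00242726, -0.0008198 , -0.00149974,
       -0.00071945, -0.00029199]), 'tau': array([-6.41132319e-04, -5.63424361e+01,  1.22603774e+00, -1.93453735e+01,
        1.09904876e-02,  1.02621727e-02, -1.52277602e-05]), 'eef_pos': array([ 209.09071661, -614.7872286 ,  230.3864888 ]), 'tool_rot': array([-3.13967747e+00,  2.38522259e-05,  3.27724614e-01]), 'force': array([ 0.23513148, -0.94722621, -0.49335126]), 'torque': array([-0.01177784,  0.06582244,  0.01181374]), 'gripper_force': 0.0, 'width': 85.61369978462947}
scene [1101.25757919  330.47246991 1034.46569048] [-0.52819987 -0.24503432 -0.81299636]
side [  57.57722106  734.32000301 1046.04973598] [ 0.43092706 -0.54053799 -0.72257909]
```

View pics/scene0.png

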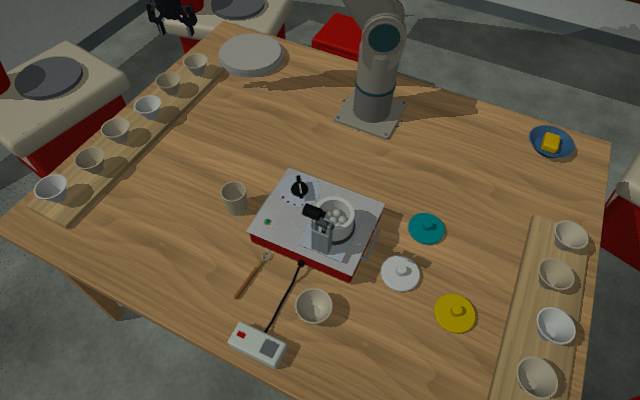

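View pics/side0.png

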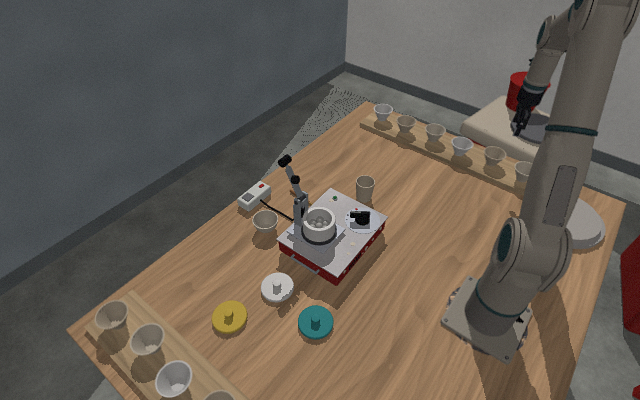

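Scene: mill around (318,222), jar (335,213), hold-down arm (320,235) with grip (313,212), dial (300,187), white lid (401,273), tumbler (233,198), bowl (314,306), loop tool (253,275). Side view: lid (277,288), jar (320,220), dial (360,218), grip (285,161).

```bash
python3 - <<'E'
from h import *
for n,lid in(('scene',(401,273)),('side',(277,288))):
    m,p,d=load(n); X=cloud(m,d); print(n)
    def rep(name,mask):
        q=X[mask]; c,r=cv2.minEnclosingCircle(q[:,:2].astype(np.float32)); print(name,len(q),'circ',np.round(c,1),round(r,1),'z',np.median(q[:,2]).round(1))
        return q
    mn=p.min(2).astype(int);mx=p.max(2).astype(int)
    v,u=np.mgrid[0:400,0:640]
    near=lambda a,b,r:(u-a)**2+(v-b)**2<r*r
    Z=X[...,2]
    rep('lid disc',near(*lid,30)&(Z>9)&(Z<22)&(mn>110)&(mx-mn<40))
    rep('knob',near(*lid,30)&(Z>30)&(Z<42))
    jc={'scene':(335,213),'side':(320,220)}[n]
    rep('rim',near(*jc,30)&(Z>151)&(Z<163)&(mn>130)&(mx-mn<40))
    mc={'scene':(318,222),'side':(335,230)}[n]
    q=rep('deck',near(*mc,80)&(Z>68)&(Z<82))
    r=cv2.minAreaRect(q[:,:2].astype(np.float32)); print('deckrect',r)
    q=rep('dial',near(*{'scene':(300,187),'side':(360,218)}[n],16)&(Z>108)&(Z<122)&(mx<90)); 
    print('  rect',cv2.minAreaRect(q[:,:2].astype(np.float32)))
    g={'scene':(313,212),'side':(285,161)}[n]
    q=X[near(*g,12)&(mx<80)&(Z>200)];print('grip',len(q),q.mean(0),q.min(0),q.max(0))
    rep('tumbler',near(*{'scene':(233,198),'side':(365,188)}[n],22)&(Z>70)&(Z<95))
    rep('bowl',near(*{'scene':(314,306),'side':(265,224)}[n],28)&(Z>44)&(Z<60))
E
```

```text
scene
lid disc 909 circ [556.  313.1] 52.5 z 17.0
knob 76 circ [554.3 310.8] 13.6 z 36.6
rim 240 circ [546.2 109.4] 51.6 z 157.8
deck 5473 circ [530.1  37.9] 206.6 z 76.3
deckrect ((530.8327026367188, 19.522872924804688), (249.438232421875, 373.4900207519531), 1.5021798610687256)
dial 70 circ [480.3 -24.9] 34.0 z 115.2
  rect ((481.6430969238281, -26.67667007446289), (68.01344299316406, 11.645554542541504), 36.655616760253906)
grip 285 [677.48452536 115.68542193 330.66276113] [621.1497007   84.03072482 206.16554954] [1101.25757919  330.47246991 1034.46569048]
tumbler 236 circ [ 565.7 -194. ] 37.4 z 81.3
bowl 274 circ [752.3 154.8] 45.9 z 51.9
side
lid disc 625 circ [553.8 311.7] 52.4 z 14.8
knob 51 circ [554.2 311.6] 13.3 z 35.0
rim 203 circ [549.9 107.1] 52.3 z 156.3
deck 3470 circ [5.308e+02 1.000e-01] 237.3 z 74.6
deckrect ((532.6578979492188, -14.431198120117188), (247.61575317382812, 441.08599853515625), 1.4422085285186768)
dial 60 circ [481.  -27.1] 31.7 z 113.0
  rect ((481.6379089355469, -27.932130813598633), (63.26622772216797, 16.130985260009766), 36.646549224853516)
grip 123 [665.43613593 119.69396565 336.34545469] [ 57.57722106  91.62212001 295.28316677] [ 686.7056159   734.32000301 1046.04973598]
tumbler 293 circ [ 545.5 -151.2] 90.1 z 76.4
bowl 140 circ [707.7 166.5] 93.8 z 50.3
```

arm_command(
  series=[100, 2.4, -2.4, -0.4, 0, 100, 4.8, -4.9, -0.7, 0, 100, 7.1, -7.3, -1.1, 0, 100, 9.5, -9.8, -1.4, 0, 100, 11.8, -12.2, -1.8, 0],
)

```text
clock: 0.52
eef_pos: [282.1, -459.8, 248.9]
tool_rot: [-3.14, 0.0, 0.328]
force: [0.8, 0.5, 0.7]
width: 85.4
gripper_force: 0.0
```

arm_command(
  series=[100, 2.4, -2.4, -0.4, 0, 100, 4.8, -4.9, -0.7, 0, 100, 7.1, -7.3, -1.1, 0, 100, 9.5, -9.8, -1.4, 0, 100, 11.8, -12.2, -1.8, 0],
)

```text
clock: 0.93
eef_pos: [354.4, -306.4, 267.2]
tool_rot: [-3.141, 0.0, 0.328]
force: [1.1, -0.4, -0.3]
width: 85.4
gripper_force: 0.0
```

arm_command(
  series=[100, 2.4, -2.4, -0.4, 0, 100, 4.8, -4.9, -0.7, 0, 100, 7.1, -7.3, -1.1, 0, 100, 9.5, -9.8, -1.4, 0, 100, 11.8, -12.2, -1.8, 0],
)

```text
clock: 1.35
eef_pos: [426.8, -153.0, 285.3]
tool_rot: [-3.141, 0.0, 0.328]
force: [-0.6, -1.1, -0.7]
width: 85.1
gripper_force: 0.0
```

arm_command(
  series=[100, 2.4, -2.4, -0.4, 3.5, 100, 4.8, -4.9, -0.7, 7, 100, 7.1, -7.3, -1.1, 10.5, 100, 9.5, -9.8, -1.4, 14, 100, 11.8, -12.2, -1.8, 17.3],
)

```text
clock: 1.77
eef_pos: [499.2, 0.4, 303.2]
tool_rot: [-3.142, 0.001, 0.023]
force: [0.5, 0.9, 0.5]
width: 85.6
gripper_force: 0.0
```

```bash
cat >> h.py <<'E'
def st():
    s=monitor.read_state(); print('t',round(s['clock'],2),'tcp',np.round(s['eef_pos'],1),'rot',np.round(s['tool_rot'],3),'F',np.round(s['force'],1),'w',round(s['width'],1),'gf',round(s['gripper_force'],1),'q7',round(s['qpos'][6],2)); return s
def go(tgt,yaw=None,s=None):
    s=s or st(); R=Ro.from_euler('xyz',s['tool_rot']).as_matrix()
    d=R.T@(np.array(tgt)-s['eef_pos'])/10; print('cm',np.round(d,2),'norm',np.linalg.norm(d).round(1),'' if yaw is None else ('roll deg',np.round(np.degrees(s['tool_rot'][2]-yaw),1)))
E
python3 - <<'E'
from h import *
s=st()
m,p,d=grab('wrist'); save(p,'w1')
R=Ro.from_euler('xyz',s['tool_rot']).as_matrix()
print('cam in tool',R.T@(-m['R'].T@m['t']-s['eef_pos']),'fwd',R.T@m['R'][2], m['mtx'][0][0])
print(onz(m,[[0,0],[639,0],[639,399],[0,399]],157))
E
```

```text
t 1.77 tcp [4.992e+02 4.000e-01 3.032e+02] rot [-3.142e+00  1.000e-03  2.300e-02] F [0.5 0.9 0.5] w 85.6 gf 0.0 q7 -1.63
cam in tool [  82.24887034   -0.61902132 -142.06731194] fwd [-3.24311778e-01  8.19326474e-04  9.45949893e-01] 303.9107729873018
[[ 649.53341126  266.6354101   157.        ]
 [ 662.29884032 -262.54539119  157.        ]
 [ 211.64099501 -432.2819541   157.        ]
 [ 192.2345826   411.44414523  157.        ]]
```

View pics/w1.png

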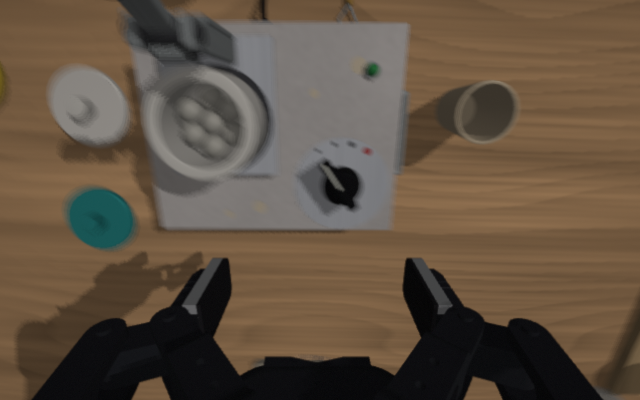

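```bash
python3 - <<'E'
from h import *
m,p,d=load('wrist'); X=cloud(m,d); Z=X[...,2]
mn=p.min(2).astype(int);mx=p.max(2).astype(int)
q=X[(Z>151)&(Z<163)&(mn>110)&(mx-mn<40)]; q=q[np.hypot(q[:,0]-548,q[:,1]-108)<60]
print(len(q),cv2.minEnclosingCircle(q[:,:2].astype(np.float32)),q.min(0),q.max(0),np.median(q[:,2]))
q=X[(Z>110)&(Z<120)&(mx<100)]; q=q[np.hypot(q[:,0]-480,q[:,1]+27)<50]
print('dial',len(q),cv2.minAreaRect(q[:,:2].astype(np.float32)),np.median(q[:,2]))
q=X[(Z>72)&(Z<79)&(mn>120)&(abs(X[...,1])<200)]; print('deck',len(q),cv2.minAreaRect(q[:,:2].astype(np.float32)),np.median(q[:,2]))
E
```

```text
2678 ((547.9906005859375, 107.14155578613281), 51.62608337402344) [498.19508511  58.11551647 151.12154002] [599.05308388 158.34778262 158.70298172] 156.3650163291018
dial 559 ((480.9532775878906, -28.017356872558594), (63.89725112915039, 12.187570571899414), 35.72462463378906) 114.24078609859322
deck 6103 ((530.8162841796875, 51.76054382324219), (239.41676330566406, 294.78009033203125), 1.614836573600769) 75.15076337807727
```

Wrist view: jar (207,123), dial (340,185), red dot (367,151), lid (88,105), tumbler (486,110). Jar (548,107), dial bar at about 0.63 rad. Now to the lid, turning a quarter so the camera stays clear of the hold-down arm.

arm_command(
  series=[100, 0.8, -4, 0.4, 0, 100, 1.6, -8, 0.8, 0, 100, 2.4, -12, 1.2, 0, 100, 3.2, -16, 1.6, 0, 100, 4, -20, 2, 0],
)

```text
clock: 2.23
eef_pos: [533.7, 201.1, 282.8]
tool_rot: [3.141, 0.001, 0.026]
force: [0.1, -1.2, 0.1]
width: 85.3
gripper_force: 0.0
```

arm_command(
  series=[100, 0.5, -2.2, 1.5, -7, 100, 0.9, -4.4, 3, -14, 100, 1.4, -6.6, 4.5, -21, 100, 1.8, -8.8, 6, -28, 100, 2.2, -10.9, 8, -35],
)

```text
clock: 2.65
eef_pos: [553.5, 310.4, 203.0]
tool_rot: [-3.142, -0.001, 0.643]
force: [0.7, -0.6, 0.4]
width: 85.5
gripper_force: 0.0
```

arm_command(
  series=[100, 0, 0, 1.5, -7, 100, 0, 0, 3, -14, 100, 0, 0, 4.5, -21, 100, 0, 0, 6, -28, 100, 0, 0, 8.3, -35],
)

```text
clock: 3.07
eef_pos: [553.8, 309.3, 120.4]
tool_rot: [3.14, -0.002, 1.254]
force: [0.4, 0.0, 0.2]
width: 85.5
gripper_force: 0.0
```

arm_command(
  series=[100, 0, 0, 0, -7, 100, 0, 0, 0, -14, 100, 0, 0, 0, -20, 100, 0, 0, 0, -20, 100, 0, 0, 0, -20],
)

```text
clock: 3.48
eef_pos: [553.0, 308.6, 119.9]
tool_rot: [-3.141, 0.0, 1.593]
force: [0.1, -0.4, -0.0]
width: 85.4
gripper_force: 0.0
```

```bash
python3 - <<'E'
from h import *
s=st()
m,p,d=grab('wrist'); save(p,'w2')
X=cloud(m,d); Z=X[...,2]; mn=p.min(2).astype(int);mx=p.max(2).astype(int)
for a,b in((10,22),(31,42)):
    q=X[(Z>a)&(Z<b)&(mn>90)&(mx-mn<40)]; q=q[np.hypot(q[:,0]-554,q[:,1]-311)<62]
    print(len(q),cv2.minEnclosingCircle(q[:,:2].astype(np.float32)),np.median(q[:,2]))
go([554.5,311.5,20],s=s)
E
```

```text
t 3.48 tcp [553.  308.6 119.9] rot [-3.141  0.     1.593] F [ 0.1 -0.4 -0. ] w 85.4 gf 0.0 q7 -0.93
9831 ((553.016845703125, 311.9337158203125), 51.91653823852539) 15.33526082590879
737 ((552.6670532226562, 312.37786865234375), 12.770773887634277) 35.33317698442994
cm [0.29 0.17 9.99] norm 10.0
```

arm_command(
  series=[100, 0.1, 0, 2.5, 0, 100, 0.2, 0, 5, 0, 100, 0.3, 0, 7.5, 0, 100, 0.3, 0, 9.9, 0, 100, 0.3, 0, 9.9, 0],
)

```text
clock: 3.95
eef_pos: [550.2, 309.9, 17.0]
tool_rot: [-3.135, 0.005, 1.595]
force: [-0.6, -0.2, 0.2]
width: 85.4
gripper_force: 0.0
```

arm_command(
  series=[0, 0, 0, 0, 0, 0, 0, 0, 0, 0, 0, 0, 0, 0, 0, 0, 0, 0, 0, 0, 0, 0, 0, 0, 0],
)

```text
clock: 4.37
eef_pos: [553.9, 312.5, 22.7]
tool_rot: [3.139, -0.001, 1.596]
force: [7.1, 1.7, 3.5]
width: 25.5
gripper_force: 5.0
```

arm_command(
  series=[0, 0, 0, 0, 0, 0, 0, 0, 0, 0, 0, 0, 0, 0, 0, 0, 0, 0, 0, 0, 0, 0, 0, 0, 0],
)

```text
clock: 4.78
eef_pos: [554.0, 312.5, 23.0]
tool_rot: [3.139, -0.001, 1.596]
force: [-0.3, -0.1, 5.9]
width: 23.6
gripper_force: 58.5
```

arm_command(
  series=[0, 0, 0, -1, 0, 0, 0, 0, -4, 0, 0, 0, 0, -8, 0, 0, 0, 0, -12, 0, 0, 0, 0, -16, 0],
)

```text
clock: 5.2
eef_pos: [552.1, 311.6, 183.2]
tool_rot: [-3.14, 0.001, 1.597]
force: [1.2, 0.4, -3.5]
width: 23.6
gripper_force: 59.3
```

arm_command(
  series=[0, 0, 0, -3.5, 0, 0, 0, 0, -7, 0, 0, -4, 0, -7, 0, 0, -8, 0, -7, 0, 0, -12, -0.3, -7, 0],
)

```text
clock: 5.62
eef_pos: [552.9, 190.8, 252.5]
tool_rot: [3.14, 0.0, 1.598]
force: [0.1, -0.7, -2.1]
width: 23.1
gripper_force: 59.6
```

arm_command(
  series=[0, -3, 0, 0, 0, 0, -6, 0, 0, 0, 0, -8.5, 0, 0, 0, 0, -8.5, 0, 0, 0, 0, -8.5, 0, 0, 0],
)

```text
clock: 6.03
eef_pos: [555.0, 104.6, 251.5]
tool_rot: [-3.141, 0.001, 1.593]
force: [-0.2, 0.5, -2.8]
width: 23.5
gripper_force: 59.5
```

```bash
python3 - <<'E'
from h import *
s=st()
m,p,d=grab('wrist'); save(p,'w3')
X=cloud(m,d); Z=X[...,2]; mn=p.min(2).astype(int);mx=p.max(2).astype(int)
t=s['eef_pos']
for n in('wrist','scene','side'):
    if n!='wrist':
        m,p,d=grab(n); X=cloud(m,d); Z=X[...,2]; mn=p.min(2).astype(int);mx=p.max(2).astype(int)
    q=X[(abs(Z-(t[2]-5))<14)&(mn>90)&(mx-mn<40)]; q=q[np.hypot(q[:,0]-t[0],q[:,1]-t[1])<66]
    if len(q)<10: print(n,len(q)); continue
    c,r=cv2.minEnclosingCircle(q[:,:2].astype(np.float32)); A=np.c_[q[:,:2],np.ones(len(q))]
    print(n,len(q),c,r,np.median(q[:,2]),np.percentile(q[:,2],[5,95]),'slope',np.linalg.lstsq(A,q[:,2],rcond=None)[0])
go([548,107.3,t[2]],s=s)
E
```

```text
t 6.03 tcp [555.  104.6 251.5] rot [-3.141e+00  1.000e-03  1.593e+00] F [-0.2  0.5 -2.8] w 23.5 gf 59.5 q7 -0.54
wrist 16808 (553.3385009765625, 104.35472869873047) 52.12759780883789 243.7700341650879 [242.54382728 244.77446166] slope [-3.04999359e-03 -6.10878088e-03  2.46133313e+02]
scene 922 (556.1942749023438, 108.07754516601562) 52.514041900634766 245.63228997145887 [242.11594969 248.31611904] slope [-2.68015541e-02 -5.50674055e-03  2.61251637e+02]
side 549 (554.2373657226562, 108.1504135131836) 52.87200927734375 243.6012122349597 [238.20261657 247.12846906] slope [ 1.78757155e-02 -2.18623615e-02  2.36380928e+02]
cm [ 0.29 -0.69  0.  ] norm 0.7
```

View pics/w3.png

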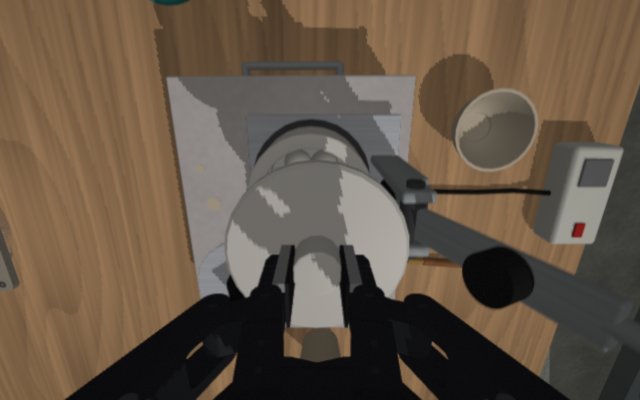

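Lid is held level, centre about (320,240); part of the jar's rim shows above it at (310,130); hold-down arm behind at right (450,240), clear. Refining jar versus lid in this same image.

```bash
python3 - <<'E'
from h import *
from scipy.optimize import least_squares
m,p,d=load('wrist'); X=cloud(m,d); Z=X[...,2]; mn=p.min(2).astype(int);mx=p.max(2).astype(int)
def fit(mask,z,c0,name):
    cs,_=cv2.findContours(mask.astype(np.uint8),cv2.RETR_EXTERNAL,cv2.CHAIN_APPROX_NONE)
    c=max(cs,key=len)[:,0]; P=onz(m,c,z)[:,:2]
    P=P[abs(np.hypot(*(P-c0).T)-52)<5]
    f=lambda a:np.hypot(*(P-a).T)-52
    r=least_squares(f,c0,loss='soft_l1',f_scale=.5); print(name,len(P),r.x,np.abs(r.fun).mean())
rr=np.hypot(X[...,0]-548,X[...,1]-107)
mask=(Z>150)&(Z<162)&(rr<60)
q=X[mask];print(np.median(q[:,2]),q.min(0),q.max(0))
# outer boundary only: far-side points
cs,_=cv2.findContours(mask.astype(np.uint8),cv2.RETR_EXTERNAL,cv2.CHAIN_APPROX_NONE)
c=max(cs,key=len)[:,0]; P=onz(m,c,157)[:,:2]
P=P[(np.hypot(*(P-[548,107]).T)>47)]
print('arc',len(P),P.min(0),P.max(0))
r=least_squares(lambda a:np.hypot(*(P-a).T)-52,[548,107],loss='soft_l1',f_scale=.5);print('jar',r.x,np.abs(r.fun).mean())
rl=np.hypot(X[...,0]-555,X[...,1]-104)
fit((abs(Z-244)<4)&(rl<60),244,np.array([555,104.]),'lid')
E
```

```text
156.1894651550208 [496.93811106 115.18665122 150.21343041] [594.27866133 159.47977859 158.8638645 ]
arc 163 [497.36963588 115.5248605 ] [594.03871847 159.98291463]
jar [547.903105   107.45416961] 0.6312473943427002
lid 362 [553.40179557 104.50010414] 0.7635888115320973
```

arm_command(
  series=[0, 0.25, -0.5, 1.5, 0, 0, 0.25, -0.5, 3, 0, 0, 0.25, -0.5, 4.5, 0, 0, 0.25, -0.5, 6.2, 0, 0, 0.25, -0.5, 6.2, 0],
)

```text
clock: 6.6
eef_pos: [547.8, 110.3, 186.6]
tool_rot: [-3.136, 0.001, 1.599]
force: [-0.6, -0.5, -2.8]
width: 22.8
gripper_force: 59.5
```

arm_command(
  series=[0, 0, 0, 0.2, 0, 0, 0, 0, 0.4, 0, 0, 0, 0, 0.6, 0, 0, 0, 0, 0.7, 0, 0, 0, 0, 0.7, 0],
)

```text
clock: 7.02
eef_pos: [550.4, 109.5, 182.7]
tool_rot: [3.141, -0.0, 1.597]
force: [-0.7, -0.8, -2.7]
width: 23.3
gripper_force: 59.5
```

arm_command(
  series=[0, 0, 0, 0.15, 0, 0, 0, 0, 0.3, 0, 0, 0, 0, 0.4, 0, 0, 0, 0, 0.5, 0, 0, 0, 0, 0.5, 0],
)

```text
clock: 7.43
eef_pos: [550.1, 109.2, 177.1]
tool_rot: [-3.141, 0.0, 1.596]
force: [0.8, -0.5, -4.1]
width: 23.4
gripper_force: 59.6
```

arm_command(
  series=[0, 0, 0, 0.1, 0, 0, 0, 0, 0.2, 0, 0, 0, 0, 0.3, 0, 0, 0, 0, 0.4, 0, 0, 0, 0, 0.4, 0],
)

```text
clock: 7.85
eef_pos: [550.0, 109.1, 173.2]
tool_rot: [-3.141, 0.001, 1.596]
force: [-0.4, -2.3, -1.0]
width: 23.6
gripper_force: 59.6
```

```bash
python3 - <<'E'
from h import *
s=st(); print(s['torque'])
m,p,d=grab('scene'); save(cv2.resize(p[130:280,230:430],None,fx=3,fy=3),'s4')
for n in('scene','wrist'):
    m,p,d=grab(n); X=cloud(m,d);Z=X[...,2];mn=p.min(2).astype(int);mx=p.max(2).astype(int)
    q=X[(abs(Z-168)<9)&(mn>90)&(mx-mn<40)&(np.hypot(X[...,0]-550,X[...,1]-109)<60)]
    print(n,len(q),cv2.minEnclosingCircle(q[:,:2].astype(np.float32)),np.median(q[:,2]),np.percentile(q[:,2],[5,95]))
E
```

```text
t 7.85 tcp [550.  109.1 173.2] rot [-3.141e+00  1.000e-03  1.596e+00] F [-0.4 -2.3 -1. ] w 23.6 gf 59.6 q7 -0.62
[-0.34869736  0.23303298 -0.0123426 ]
scene 568 ((550.0465087890625, 110.01451110839844), 52.53694534301758) 167.12934204583775 [164.18322765 169.83957825]
wrist 16675 ((548.0966796875, 108.68399047851562), 52.286460876464844) 165.47884209121145 [164.32313163 166.45765829]
```

View pics/s4.png

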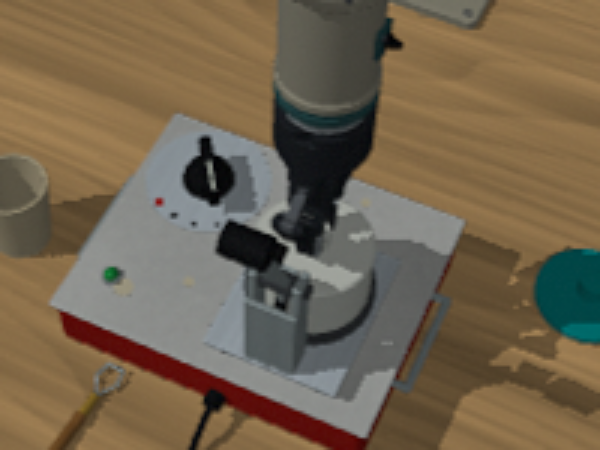

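Lid is home (disc top 165.5, level; expected 166). Releasing, lifting, and going above the hold-down grip.

arm_command(
  series=[50, 0, 0, 0, 0, 50, 0, 0, 0, 0, 50, 0, 0, 0, 0, 50, 0, 0, 0, 0, 50, 0, 0, -1.5, 0],
)

```text
clock: 8.42
eef_pos: [548.8, 109.1, 186.5]
tool_rot: [-3.138, 0.001, 1.597]
force: [-0.3, 0.4, -0.1]
width: 42.7
gripper_force: 0.0
```

arm_command(
  series=[50, 0, 0, -4, 0, 70, 0, 0, -8, 0, 70, 0, 0, -12, 0, 70, 0, 0, -16, 0, 70, 0, 0, -20, 0],
)

```text
clock: 8.83
eef_pos: [549.9, 109.7, 390.8]
tool_rot: [3.141, -0.001, 1.597]
force: [0.9, 0.6, -0.1]
width: 59.6
gripper_force: 0.0
```

arm_command(
  series=[70, 0, 2.5, 0, 7, 70, 0, 5, 0, 14, 70, 0, 7.5, 0, 21, 70, 0, 10, 0, 28, 70, 0, 12.4, 0, 35],
)

```text
clock: 9.25
eef_pos: [675.4, 112.8, 388.6]
tool_rot: [3.141, -0.001, 0.98]
force: [0.7, 0.0, -0.6]
width: 59.3
gripper_force: 0.0
```

arm_command(
  series=[70, 0, 0, 0, 7, 70, 0, 0, 0, 14, 70, 0, 0, 0, 21, 70, 0, 0, 0, 28, 70, 0, 0, 0, 35],
)

```text
clock: 9.67
eef_pos: [674.3, 113.1, 388.3]
tool_rot: [-3.141, -0.0, 0.369]
force: [0.5, -1.0, -1.0]
width: 59.9
gripper_force: 0.0
```

arm_command(
  series=[70, 0, 0, 0, 7, 70, 0, 0, 0, 14, 70, 0, 0, 0, 20, 70, 0, 0, 0, 20, 70, 0, 0, 0, 20],
)

```text
clock: 10.08
eef_pos: [674.2, 113.0, 388.4]
tool_rot: [-3.142, -0.0, 0.029]
force: [0.5, 0.5, 0.0]
width: 59.5
gripper_force: 0.0
```

```bash
python3 - <<'E'
from h import *
s=st()
m,p,d=grab('wrist'); save(p,'w5')
X=cloud(m,d); Z=X[...,2]; mx=p.max(2).astype(int); t=s['eef_pos']
q=X[(Z>300)&(Z<350)&(np.hypot(X[...,0]-674,X[...,1]-112)<45)&(mx<70)]
print(len(q),q.min(0),q.max(0),np.median(q,0))
for n in('scene','wrist'):
    m,p,d=grab(n); X=cloud(m,d);Z=X[...,2];mn=p.min(2).astype(int);mx=p.max(2).astype(int)
    q=X[(abs(Z-168)<9)&(mn>90)&(mx-mn<40)&(np.hypot(X[...,0]-549,X[...,1]-109)<60)]
    if len(q)>10: print(n,len(q),cv2.minEnclosingCircle(q[:,:2].astype(np.float32)),np.median(q[:,2]))
go([674,111.5,315],.027,s)
E
```

```text
t 10.08 tcp [674.2 113.  388.4] rot [-3.142 -0.     0.029] F [0.5 0.5 0. ] w 59.5 gf 0.0 q7 -1.84
1775 [662.58455315  92.32900806 324.50169297] [687.68237546 128.63112948 340.56935431] [678.73092136 110.67352242 336.88496865]
scene 754 ((549.13232421875, 110.56019592285156), 52.24687957763672) 167.14412728903625
wrist 3003 ((549.1541748046875, 108.60203552246094), 52.10508346557617) 165.22615204683655
cm [-0.02  0.15  7.34] norm 7.3 ('roll deg', np.float64(0.1))
```

View pics/w5.png

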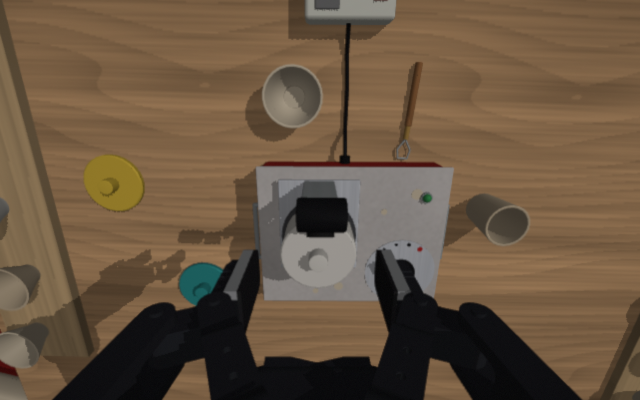

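Wrist view: lid on the jar (318,250), black grip (322,215), both fingers straddle it in y; bowl and tool untouched. Grip centre (675,110.5,327.5). Descend, close on its flat ends.

arm_command(
  series=[70, 0.1, 0.2, 2, 0, 70, 0.1, 0.2, 4, 0, 70, 0.1, 0.2, 6, 0, 70, 0.1, 0.2, 7.2, 0, 70, 0.1, 0.2, 7.4, 0],
)

```text
clock: 10.65
eef_pos: [673.8, 110.2, 311.4]
tool_rot: [3.141, 0.005, 0.027]
force: [-0.3, 0.1, -0.4]
width: 60.0
gripper_force: 0.0
```

arm_command(
  series=[0, 0, 0, 0, 0, 0, 0, 0, 0, 0, 0, 0, 0, 0, 0, 0, 0, 0, 0, 0, 0, 0, 0, 0, 0],
)

```text
clock: 11.07
eef_pos: [675.8, 109.9, 315.6]
tool_rot: [3.141, -0.002, 0.025]
force: [0.1, -3.1, 2.4]
width: 35.1
gripper_force: 62.9
```

arm_command(
  series=[0, 0, 0, 0, 0, 0, 0, 0, 0, 0, 0, 0, 0, 0, 0, 0, 0, 0, 0, 0, 0, 0, 0, 0, 0],
)

```text
clock: 11.48
eef_pos: [675.8, 110.0, 315.6]
tool_rot: [3.141, -0.002, 0.025]
force: [-1.1, -3.3, 5.7]
width: 34.6
gripper_force: 63.3
```

```bash
python3 - <<'E'
from h import *
s=st()
# arc, tool frame cm from q=0; tool x=mill x, z down
for q in np.arange(0,2.01,.1): print(round(q,1),np.round([13.5*(-np.cos(2-q)+np.cos(2)),-13.5*(np.sin(2-q)-np.sin(2))],2))
E
```

```text
t 11.48 tcp [675.8 110.  315.6] rot [ 3.141e+00 -2.000e-03  2.500e-02] F [-1.1 -3.3  5.7] w 34.6 gf 63.3 q7 -1.85
0.0 [ 0. -0.]
0.1 [-1.25 -0.5 ]
0.2 [-2.55 -0.87]
0.3 [-3.88 -1.11]
0.4 [-5.22 -1.22]
0.5 [-6.57 -1.19]
0.6 [-7.91 -1.03]
0.7 [-9.23 -0.73]
0.8 [-10.51  -0.31]
0.9 [-11.74   0.24]
1.0 [-12.91   0.92]
1.1 [-14.01   1.7 ]
1.2 [-15.02   2.59]
1.3 [-15.94   3.58]
1.4 [-16.76   4.65]
1.5 [-17.47   5.8 ]
1.6 [-18.05   7.02]
1.7 [-18.52   8.29]
1.8 [-18.85   9.59]
1.9 [-19.05  10.93]
2.0 [-19.12  12.28]
```

arm_command(
  series=[0, -1.25, 0, -0.5, 0, 0, -2.55, 0, -0.87, 0, 0, -3.88, 0, -1.11, 0, 0, -5.22, 0, -1.22, 0, 0, -6.57, 0, -1.19, 0],
)

```text
clock: 11.9
eef_pos: [613.3, 108.4, 327.3]
tool_rot: [-3.142, -0.01, 0.025]
force: [8.2, -1.9, -1.6]
width: 34.8
gripper_force: 59.9
```

arm_command(
  series=[0, -1.34, 0, 0.16, 0, 0, -2.66, 0, 0.46, 0, 0, -3.94, 0, 0.88, 0, 0, -5.17, 0, 1.43, 0, 0, -6.34, 0, 2.11, 0],
)

```text
clock: 12.32
eef_pos: [548.8, 106.8, 308.4]
tool_rot: [3.141, -0.009, 0.025]
force: [-1.0, -4.8, 13.7]
width: 34.6
gripper_force: 62.5
```

```bash
python3 - <<'E'
from h import *
s=st(); print(s['torque'])
E
```

```text
t 12.32 tcp [548.8 106.8 308.4] rot [ 3.141 -0.009  0.025] F [-1.  -4.8 13.7] w 34.6 gf 62.5 q7 -1.9
[-1.00662762 -0.34100169 -0.04252527]
```

arm_command(
  series=[0, -1.1, 0, 0.78, 0, 0, -2.11, 0, 1.67, 0, 0, -3.03, 0, 2.66, 0, 0, -3.85, 0, 3.73, 0, 0, -4.56, 0, 4.88, 0],
)

```text
clock: 12.73
eef_pos: [498.7, 105.5, 257.1]
tool_rot: [3.14, 0.001, 0.026]
force: [-4.6, -3.6, 6.6]
width: 35.2
gripper_force: 83.4
```

arm_command(
  series=[0, -0.58, 0, 1.22, 0, 0, -1.05, 0, 2.49, 0, 0, -1.38, 0, 3.79, 0, 0, -1.58, 0, 5.13, 0, 0, -1.65, 0, 6.2, 0],
)

```text
clock: 13.15
eef_pos: [481.2, 105.1, 193.2]
tool_rot: [3.14, 0.005, 0.026]
force: [-3.8, -5.5, 1.1]
width: 34.8
gripper_force: 101.8
```

```bash
python3 - <<'E'
from h import *
s=st(); print(s['torque'])
m,p,d=grab('scene'); save(cv2.resize(p[130:280,230:430],None,fx=3,fy=3),'s6')
E
```

```text
t 13.15 tcp [481.2 105.1 193.2] rot [3.14  0.005 0.026] F [-3.8 -5.5  1.1] w 34.8 gf 101.8 q7 -1.97
[-1.38061873 -0.1962158  -0.61797805]
```

View pics/s6.png

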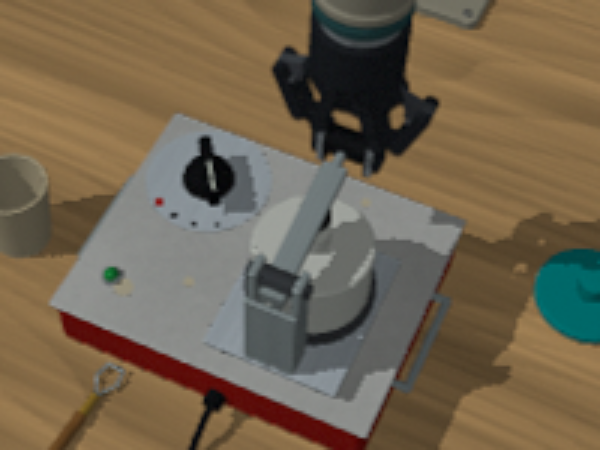

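Arm is down on the lid knob, the fingers hold its grip at (345,165). Releasing and going over the dial.

arm_command(
  series=[70, 0, 0, 0, 0, 70, 0, 0, 0, 0, 70, 0, 0, 0, 0, 70, 0, 0, 0, 0, 70, 0, 0, -1, 0],
)

```text
clock: 13.62
eef_pos: [483.6, 105.9, 203.8]
tool_rot: [-3.142, 0.002, 0.026]
force: [0.6, 0.7, 0.5]
width: 60.0
gripper_force: 0.0
```

arm_command(
  series=[70, 0, 0, -2, 0, 70, 0, 0, -4, 0, 70, 0, 0, -6, 0, 70, 0, 0, -8, 0, 70, 0, 0, -8, 0],
)

```text
clock: 14.03
eef_pos: [486.7, 106.9, 288.5]
tool_rot: [-3.139, -0.008, 0.026]
force: [0.8, 0.8, -0.3]
width: 59.6
gripper_force: 0.0
```

arm_command(
  series=[70, -0.3, 2.8, 0, -7, 70, -0.5, 5.6, 0, -14, 70, -0.8, 8.4, 0, -21, 70, -1, 11.2, 0, -28, 70, -1.2, 13.9, 0, -34.4],
)

```text
clock: 14.45
eef_pos: [475.5, -34.8, 284.2]
tool_rot: [3.141, -0.0, 0.632]
force: [-0.4, 0.1, -0.4]
width: 59.7
gripper_force: 0.0
```

```bash
python3 - <<'E'
from h import *
s=st()
m,p,d=grab('wrist'); save(p,'w7')
X=cloud(m,d); Z=X[...,2]; mx=p.max(2).astype(int)
q=X[(Z>109)&(Z<121)&(mx<100)&(np.hypot(X[...,0]-480,X[...,1]+27)<50)]
r=cv2.minAreaRect(q[:,:2].astype(np.float32));print('dial',len(q),r,np.median(q[:,2]))
for n in('side',):
    m,p,d=grab(n); X=cloud(m,d);Z=X[...,2];mx=p.max(2).astype(int)
    q=X[(np.hypot(X[...,0]-483,X[...,1]-106)<30)&(Z>190)&(Z<225)]; 
    if len(q): print('grip',len(q),q.min(0),q.max(0))
go([473,-33.6,97],.63,s)
E
```

```text
t 14.45 tcp [475.5 -34.8 284.2] rot [ 3.141 -0.     0.632] F [-0.4  0.1 -0.4] w 59.7 gf 0.0 q7 -1.07
dial 639 ((480.308837890625, -28.254600524902344), (64.75392150878906, 11.597367286682129), 35.85794448852539) 114.22240597212237
grip 136 [470.76555405  84.98726078 192.57265303] [512.24514519 125.30656309 218.28083233]
cm [-0.14 -0.24 18.72] norm 18.7 ('roll deg', np.float64(0.1))
```

View pics/w7.png

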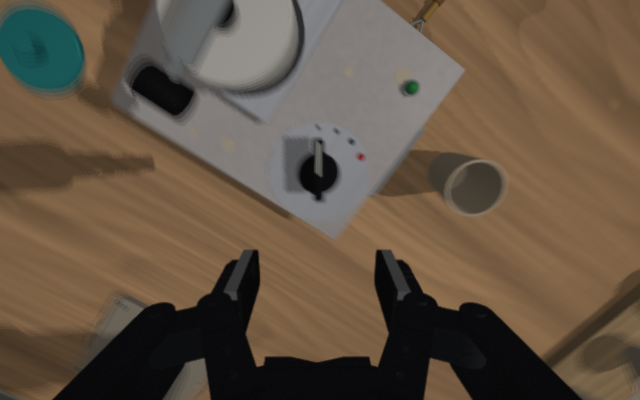

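Wrist view: arm grip clamped (163,90), lid on jar (235,35), dial bar (318,165) parallel to the fingers' x, red dot (361,156). Descending onto the dial.

arm_command(
  series=[70, -0.2, -0.25, 3.8, 0, 70, -0.2, -0.25, 7.6, 0, 70, -0.2, -0.25, 11.4, 0, 70, -0.2, -0.25, 15, 0, 70, -0.2, -0.25, 16.5, 0],
)

```text
clock: 14.97
eef_pos: [470.2, -31.7, 115.6]
tool_rot: [-3.138, 0.004, 0.626]
force: [-0.7, -0.6, -0.1]
width: 60.2
gripper_force: 0.0
```

arm_command(
  series=[70, 0, 0, 1, 0, 70, 0, 0, 2, 0, 70, 0, 0, 2, 0, 0, 0, 0, 2, 0, 0, 0, 0, 2, 0],
)

```text
clock: 15.38
eef_pos: [473.1, -32.2, 99.8]
tool_rot: [3.141, -0.001, 0.626]
force: [0.1, 0.3, 0.3]
width: 36.9
gripper_force: 0.0
```

arm_command(
  series=[0, 0, 0, 0, 0, 0, 0, 0, 0, 0, 0, 0, 0, 0, 0, 0, 0, 0, 0, 0, 0, 0, 0, 0, 0],
)

```text
clock: 15.8
eef_pos: [474.2, -33.8, 100.4]
tool_rot: [3.139, -0.002, 0.625]
force: [1.5, -4.0, 6.9]
width: 10.6
gripper_force: 62.3
```

arm_command(
  series=[0, 0, 0, 0, 0, 0, 0, 0, 0, 0, 0, 0, 0, 0, 0, 0, 0, 0, 0, 0, 0, 0, 0, 0, 0],
)

```text
clock: 16.22
eef_pos: [474.2, -33.8, 100.4]
tool_rot: [3.139, -0.002, 0.625]
force: [1.0, -3.3, 6.1]
width: 10.1
gripper_force: 62.4
```

arm_command(
  series=[0, 0, 0, 0, 7, 0, 0, 0, 0, 14, 0, 0, 0, 0, 21, 0, 0, 0, 0, 28, 0, 0, 0, 0, 35],
)

```text
clock: 16.63
eef_pos: [474.6, -34.8, 100.4]
tool_rot: [3.139, -0.004, 0.008]
force: [1.7, -6.7, 3.8]
width: 9.7
gripper_force: 62.2
```

arm_command(
  series=[0, 0, 0, 0, 7, 0, 0, 0, 0, 14, 0, 0, 0, 0, 21, 0, 0, 0, 0, 28, 0, 0, 0, 0, 35],
)

```text
clock: 17.05
eef_pos: [474.4, -35.9, 100.4]
tool_rot: [3.141, -0.006, -0.604]
force: [1.7, -8.4, 5.8]
width: 10.4
gripper_force: 62.4
```

arm_command(
  series=[0, 0, 0, 0, 1, 0, 0, 0, 0, 1, 0, 0, 0, 0, 1, 0, 0, 0, 0, 1, 0, 0, 0, 0, 1],
)

```text
clock: 17.47
eef_pos: [474.4, -36.0, 100.4]
tool_rot: [3.141, -0.006, -0.615]
force: [1.4, -7.9, 6.6]
width: 10.2
gripper_force: 62.4
```

arm_command(
  series=[0, 0, 0, 0, 0, 0, 0, 0, 0, 0, 0, 0, 0, 0, 0, 0, 0, 0, 0, 0, 0, 0, 0, 0, 0],
)

```text
clock: 17.88
eef_pos: [474.4, -36.0, 100.4]
tool_rot: [3.141, -0.006, -0.615]
force: [2.0, -9.5, 6.4]
width: 10.2
gripper_force: 62.4
```

```bash
python3 - <<'E'
from h import *
s=st(); print(s['torque'])
m,p,d=grab('scene'); a=cv2.resize(p[140:290,230:430],None,fx=2,fy=2)
m,p,d=grab('wrist'); b=cv2.resize(p,(480,300)); save(np.hstack([a,b])[:, :], 'c8') if 0 else save(np.vstack([cv2.resize(a,(400,300)),cv2.resize(b,(400,250))]),'c8')
X=cloud(m,d); Z=X[...,2]; mx=p.max(2).astype(int);mn=p.min(2).astype(int)
q=X[(Z>109)&(Z<121)&(mx<100)&(np.hypot(X[...,0]-473,X[...,1]+34)<47)]
if len(q)>20: print(len(q),cv2.minAreaRect(q[:,:2].astype(np.float32)))
E
```

```text
t 17.88 tcp [474.4 -36.  100.4] rot [ 3.141 -0.006 -0.615] F [ 2.  -9.5  6.4] w 10.2 gf 62.4 q7 -2.03
[-1.93006947 -0.2858036   0.26023287]
3197 ((479.5606994628906, -40.99082565307617), (35.14324951171875, 63.65765380859375), 33.1273078918457)
```

View pics/c8.png

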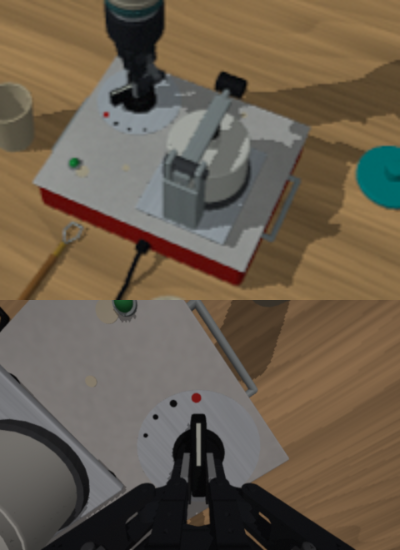

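The dial's pointer (198,440) stands at the red dot (196,398). The arm is clamped on the lid, and the tumbler and loop tool are in place. Handing in.

```bash
python3 -c "
from h import *
print(workorder.finish_job())"
```

```text
the job is handed in; nothing more can be done
None
```

The lid is on the jar, the hold-down arm is clamped on it, and I handed the job in at about 18 s with the gripper holding the dial at its third click (about 1.24 rad). The hand-in gave no verdict, and I judged the clamping from the camera images, without measuring its force.

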